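Fetch the brass adaptor from the toolbox

TASK

Lift the red toolbox's lid all the way back until it rests on its stop, without throwing it or letting it slam. Then take out the brass adaptor and stand it upright on the floor of the aluminium parts tray, leaving the lid open. Leave everything else - the other parts in the toolbox, the part in the tray, the can, the jar and the wrench - standing or lying where it is.

Things in the scene. Friction and masses are not known exactly. Their poses are not given: they have to be found in the camera images.
- toolbox: red steel toolbox fixed to the bench, 150 x 240 x 80 mm (x, y, z) without lid, walls and floor 5 mm, origin at the centre of its underside; x points from front (handle) to back (hinge), z up. Six parts stand in it in two rows of three along y, in any order: clear gaps at least 35 mm along y, 24 mm between rows, 24 mm to the end walls. Two fixed stop lugs behind the hinge rise 40 mm above the rim
- lid (a joint): opening angle of the toolbox lid in rad: 0 shut, 1.85 fully open on its stop (about 16 degrees past upright). The lid is a red panel 150 x 240 x 12 mm with a black top inset, about 0.45 kg, hinged along the back top edge of the toolbox; the handle swings up and over towards the toolbox's +x. Free-moving hinge: let go before upright (about 1.57) it falls shut; past upright it falls back onto the stop
- lid_handle (a point): middle of the lid's steel bow handle: a round bar 10 mm in diameter, 100 mm long along the toolbox's y, in the plane of the lid, its centre line 50 mm in front of the lid's front edge and 86 mm above the bench when shut (so 45 mm clear between bar and toolbox front); it can be pinched from above across the bar and turns between the fingers as the lid swings; 200 mm from the hinge. The point's axes turn with the lid and match the toolbox's when shut
- lid_hinge (a point): middle of the hinge line, at the back top edge of the toolbox, 80 mm above the bench; the line runs along the toolbox's y
- adaptor: the target: brass pipe adaptor, 62 mm tall, standing upright in the toolbox: a hexagonal foot 28 mm across corners and 24 mm tall, above it a round neck 23 mm in diameter with copper-coloured rings; the only brass part; 0.11 to 0.22 kg; origin at the centre of its underside, z up
- socket_a: an upright cylinder 27 mm in diameter and 64 mm tall, steel, standing in the toolbox; origin at the centre of its underside, z up; leave it standing there
- socket_b: an upright cylinder 24 mm in diameter and 58 mm tall, steel, standing in the toolbox; origin at the centre of its underside, z up; leave it standing there
- socket_black: an upright cylinder 27 mm in diameter and 62 mm tall, black, standing in the toolbox; origin at the centre of its underside, z up; leave it standing there
- spacer_blue: an upright cylinder 25 mm in diameter and 55 mm tall, blue, standing in the toolbox; origin at the centre of its underside, z up; leave it standing there
- socket_c: an upright cylinder 23 mm in diameter and 50 mm tall, light grey aluminium, standing in the toolbox; origin at the centre of its underside, z up; leave it standing there
- tray: shallow aluminium parts tray fixed to the bench, 190 x 130 x 20 mm (its x, y, z), walls and floor 4 mm thick, open on top, origin at the centre of its underside, z up; it already holds one dark steel part
- cup: dark steel bearing part standing in the tray, 34 mm in diameter at the foot, 40 mm tall, somewhere along the middle of the tray's x axis; origin at the centre of its underside; leave it alone
- spray_can: red and white can 56 mm in diameter, 150 mm tall, standing on the bench near the toolbox; origin at the centre of its underside; leave it alone
- jar: blue jar with black cap, 60 mm in diameter, 80 mm tall, standing on the bench near the toolbox (it and the can may have changed places); origin at the centre of its underside; leave it alone
- wrench: steel wrench 160 mm long lying on the bench beyond the tray; leave it alone
There are look-alikes about, which are no part of the job. Several things have the shape of the tray; the one meant has the colours described above.

How it is judged:
By the outcome, as a careful person would: the job done as asked, in the order asked, and still so for the second after the job is handed in, with the robot touching nothing.
It also fails if it takes over 64 s, if anything falls off the work surface, if the arm or the gripper's body presses on something with over 40 N, if the wrist force passes 120 N, or if a joint passes its speed limit or range.

ROBOT

A 6-joint arm with a two-finger parallel gripper is mounted at the origin on the work surface. World frame = base frame: x ahead of the robot, y to its left, z up, the work surface at z = 0. Lengths are in m, angles in degrees, forces in N, time in s.
With the tool pointing down it reaches from about 0.3 to 0.75 m from the base axis. Payload 8.5 kg.
Tool frame: the origin (TCP) lies at the very end of the fingers, on their centre line; the grasp point (between the pads) lies 19 mm behind it; z points along the fingers, y is the line along which they close (so a half turn about z gives the same grasp; the last joint's range is limited). The gripper opens to 85 mm and grips with 20 to 120 N. Pads are 22 mm wide; open, the fingers measure 114 mm over their backs; the gripper's body (76 mm by 85 mm) begins 54 mm behind the grasp point. The pads swing forward as they close: fully open they stand 13 mm farther back than shut.
Start: joints at [-12.336, 21.807, 74.336, -0, 83.858, -12.336], TCP at [0.55, 0, 0.231] pointing down, gripper open.
Joint ranges: [-178.18, 178.18], [-50.72, 133.34], [12.68, 142.11], [-81.47, 261.47], [9.98, 163.14], [-165.26, 165.26]. Speed limits (degrees/s): [136.94, 136.94, 180, 180, 180, 180].

INTERFACE

Orientations are given as a 3x3 rotation matrix whose columns are the frame's x, y, z axes.
In Python, from rig import env gives the robot as it stands.
- The arm moves only by the tool move_arm, never from a script. Its argument "plan" is a list of rows, each a list of 7 numbers: the turn, a rotation vector about the tool's x, y, z in degrees, then the shift along the tool's x, y, z in cm, then the gripper command: -1 is shut, 1 is fully open, values between are in proportion. In form: [[ax, ay, az, tx, ty, tz, jaw], ...]. A call has 1 to 5 rows; each row is the pose to reach, as a shift and turn from the pose commanded when the call began, along the tool's axes at that moment; what a row does not reach only later rows make up. A row lasts 1/10 s, in which the tool goes at most 50 mm and 8.59 degrees, less where a joint would pass 70% of its speed; a pose out of reach is approached as far as the arm can. A call with a gripper value outside its range is refused whole. The fingers move at their own pace and stop on an object; "squeeze" is the grip in N (left out, the last holds). Time passes only in rows, so rows that repeat a pose let the fingers close. It gives the time, the measured TCP pose, the force, the opening and the grip force at its end, in the units of the state.
- env.observe(): the state, without advancing time (a new reading comes with each control period).
- env.get_image(name): name is "scene" or "side" or "wrist"; returns a dict with "color" (420x560x3 uint8, red, green, blue), "fov_y" (degrees; the focal length in pixels is half the picture's height over the tangent of half this angle, whatever the lens; pixels are square), "cx", "cy" (the principal point, pixels), "distortion" ([k1, k2, p1, p2, k3] as OpenCV has them; the pictures are not rectified), "R" (3x3) and "t" (3): a world point X has camera coordinates R X + t. Camera axes: x right, y down, z forward; pixel columns grow to the right and rows downward; lengths in m; the calibration is good to about 2 mm. A picture is of the moment at which its call begins. There is no depth.
- env.close_job(): hands the job in; it is judged then, once.
Trained networks look in a picture, given as the dict that the camera call returned (one of the last four; its "shot" number tells which), for a name from the list of things; names that differ only in an ending like _2 or _b are one class to them, and where a whole thing is asked for, a point or a joint stands for the part that bears it (a point fixed in the world has none). Each returns a list of dicts, best first, with "conf" (0 to 1); they miss things now and then, are a little off and sometimes report something else, mostly with a low value. They report only what shows in the picture. A call takes as long as a camera call. They do not tell look-alikes from the thing itself.
- env.outline_of(target, picture): "mask" (420x560 bool, what is visible of it) and "bbox" ([centre column, centre row, width, height] in pixels, round what is visible of it).
- env.tip_of(target, picture): "pixel" ([column, row] in pixels: a listed point, or the origin of a listed thing).
The state is a dict: "time_s": time; "q": joint angles; "qvel": joint speeds; "joint_efforts": joint torques, N m; "position": TCP position; "tool_rot": TCP orientation; "ft_force": force on the tool from outside, world axes, zero at the start; "wrist_torque": the same for the moment, N m; "grip_width": finger opening in m; "gripper_force": force on a finger pad.
Only numpy, scipy, OpenCV 4.12 (cv2) and the standard library are available. Lean on these libraries where they do the work, as an engineer would, in place of code of your own. Each camera call takes 0.05 s, during which the arm holds its last target. There are 200 camera calls.

## Working session

There is one attempt and no reset: what is moved stays moved. The work goes in short steps, Python scripts to look and compute and a tool call to move; the robot and the scene stay as the last step left them, time stands still between calls to the robot, and variables do not carry over. Pictures are saved under pics/ and viewed, at most 10 in all, crops included, and the job is handed in when it is done.

Besides the shell and the picture viewer there is one more tool, called after ">>>" as name(argument=value, ...), one argument or row to a line, values as JSON. move_arm: Moves the arm, as the interface text tells. Its arguments: {"type":"object","properties":{"plan":{"type":"array"},"squeeze":{"type":"number"}},"required":["plan"]}

```bash
mkdir -p pics; cat > h.py <<'E'
import numpy as np, cv2
from rig import env
def K(p):
    f=p["color"].shape[0]/2/np.tan(np.radians(p["fov_y"])/2)
    return np.array([[f,0,p["cx"]],[0,f,p["cy"]],[0,0,1.]])
def ray(p,px):
    u=cv2.undistortPoints(np.array([[px]],float),K(p),np.array(p["distortion"],float))[0,0]
    R=np.array(p["R"]);t=np.array(p["t"])
    return -R.T@t, R.T@np.array([u[0],u[1],1])
def atz(p,px,z):
    c,d=ray(p,px); return c+d*(z-c[2])/d[2]
def tri(obs):
    A=np.zeros((3,3));b=np.zeros(3)
    for p,px in obs:
        c,d=ray(p,px);d=d/np.linalg.norm(d);M=np.eye(3)-np.outer(d,d);A+=M;b+=M@c
    return np.linalg.solve(A,b)
def proj(p,X):
    R=np.array(p["R"]);r,_=cv2.Rodrigues(R)
    return cv2.projectPoints(np.array(X,float).reshape(-1,1,3),r,np.array(p["t"],float),K(p),np.array(p["distortion"],float))[0][:,0]
def save(p,n): cv2.imwrite("pics/"+n+".png",p["color"][:,:,::-1])
E
python3 - <<'E'
from h import *
P={n:env.get_image(n) for n in("scene","side")}
for n,p in P.items(): save(p,n+"0")
cv2.imwrite("pics/both0.png",cv2.resize(np.vstack([P["scene"]["color"],P["side"]["color"]])[:,:,::-1],(560,840)))
for t,z in [("lid_handle",.086),("lid_hinge",.08),("toolbox",0),("tray",0),("cup",0),("spray_can",0),("jar",0),("wrench",0)]:
    for n,p in P.items():
        for r in env.tip_of(t,p)[:4]: print(t,n,np.round(r["pixel"],1),round(r["conf"],2),np.round(atz(p,r["pixel"],z),3))
E
```

```text
lid_handle scene [330.7 228.2] 0.56 [0.476 0.007 0.086]
lid_handle scene [219.1 173.8] 0.45 [ 0.526 -0.264  0.086]
lid_handle side [280.6 179.3] 0.78 [0.476 0.019 0.086]
lid_hinge scene [332.2 328.1] 0.8 [0.63  0.141 0.08 ]
lid_hinge side [337.8 150.2] 0.93 [0.633 0.147 0.08 ]
toolbox side [315.3 192. ] 0.78 [0.571 0.085 0.   ]
tray scene [218.  172.7] 0.79 [ 0.478 -0.342  0.   ]
tray side [154.2 317.1] 0.91 [ 0.215 -0.28   0.   ]
tray side [301.4 333.9] 0.89 [ 0.476 -0.339 -0.   ]
cup scene [195.8 178.4] 0.64 [ 0.526 -0.366  0.   ]
cup side [330.2 339.8] 0.89 [ 0.524 -0.357  0.   ]
spray_can scene [278.1 215.9] 0.92 [ 0.475 -0.14  -0.   ]
spray_can side [283.5 255.8] 0.57 [ 0.467 -0.136  0.   ]
jar scene [421.3 291.2] 0.75 [0.421 0.197 0.   ]
jar side [252.6 169.3] 0.77 [0.424 0.2   0.   ]
wrench scene [151.2 267.3] 0.66 [ 0.748 -0.236  0.   ]
wrench side [425.  279.5] 0.58 [ 0.742 -0.232  0.   ]
```

View pics/scene0.png

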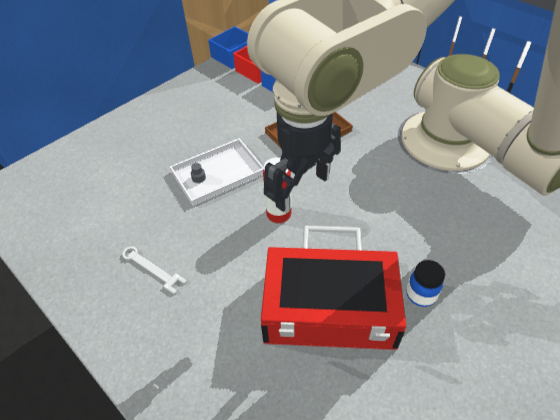

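View pics/side0.png

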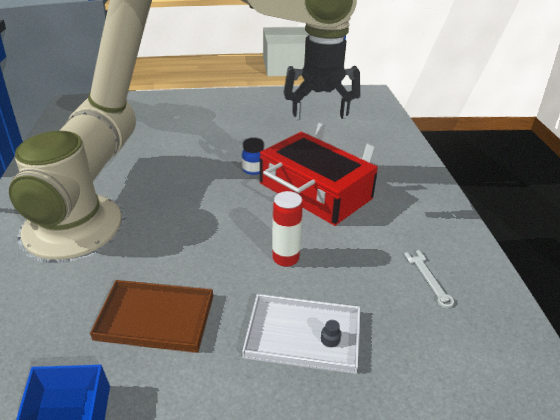

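The aluminium tray is at scene (218,172) / side (301,334). It is the light grey one holding the dark part. The brown one at side (154,317) and the blue bin are look-alikes. Next I'll refine the toolbox and tray poses and confirm the tray in a crop.

```bash
python3 - <<'E'
from h import *
from scipy.optimize import least_squares
s=env.get_image("scene");d=env.get_image("side")
# known-corner fits: lid top corners in scene, handle & hinge from both
B=lambda v,X:np.array([v[0],v[1],0])+np.c_[np.cos(v[2])*np.array(X)[:,0]-np.sin(v[2])*np.array(X)[:,1],np.sin(v[2])*np.array(X)[:,0]+np.cos(v[2])*np.array(X)[:,1],np.array(X)[:,2]]
h={}
for t in("lid_handle","lid_hinge"): h[t]=[max(env.tip_of(t,p),key=lambda r:r["conf"])["pixel"] for p in(s,d)]
M=[[-.125,0,.086],[.075,0,.08]]
C=[[-.075,-.12,.092],[-.075,.12,.092],[.075,-.12,.092],[.075,.12,.092]]
cs=np.array([(268,248),(399,252),(263,322),(405,323)],float)
def f(v):
    return np.r_[(proj(s,B(v,C))-cs).ravel(),(proj(s,B(v,M))-[h["lid_handle"][0],h["lid_hinge"][0]]).ravel(),(proj(d,B(v,M))-[h["lid_handle"][1],h["lid_hinge"][1]]).ravel()]
r=least_squares(f,[.57,.095,.7],loss="soft_l1");v=r.x
print("box",np.round(v[:2],4),np.degrees(v[2]),np.round(r.fun,1)); print("handle,hinge",np.round(B(v,M),4))
for nm,p in(("s",s),("d",d)):
    o=max((x for x in env.outline_of("tray",p) if p["color"][x["mask"]].astype(float).std(1).mean()<15),key=lambda x:x["conf"])
    hull=cv2.convexHull(np.argwhere(o["mask"])[:,::-1].astype(np.int32)); q=cv2.approxPolyDP(hull,8,True)[:,0]
    print(nm,o["bbox"],[ (tuple(int(a) for a in c),np.round(atz(p,c,.02)[:2],3)) for c in q])
ob=env.observe();print(np.round(ob["tool_rot"],3),ob["time_s"],ob["position"])
cv2.imwrite("pics/trayc.png",cv2.resize(d["color"][270:390,80:380,::-1],(750,300)))
E
```

```text
box [0.5683 0.0903] 40.88039313930051 [ 0.  -2.6 -1.5 -2.9 -1.7 -2.4  2.7  1.7 -0.3  1.9  2.2  1.5  0.5 -0.4
 -0.7  1.2]
handle,hinge [[0.4738 0.0085 0.086 ]
 [0.625  0.1394 0.08  ]]
s [217.2, 172.6, 90.2, 65.1] [((263, 170), array([ 0.41 , -0.253])), ((194, 205), array([ 0.591, -0.287])), ((171, 166), array([ 0.551, -0.425])), ((240, 140), array([ 0.375, -0.372]))]
d [301.1, 335.2, 115.0, 81.1] [((359, 307), array([ 0.585, -0.305])), ((355, 372), array([ 0.547, -0.439])), ((243, 355), array([ 0.371, -0.389])), ((258, 295), array([ 0.405, -0.259]))]
[[-0.  1.  0.]
 [ 1.  0. -0.]
 [-0.  0. -1.]] 1.3 [5.49996193e-01 6.93073137e-06 2.31335056e-01]
```

View pics/trayc.png

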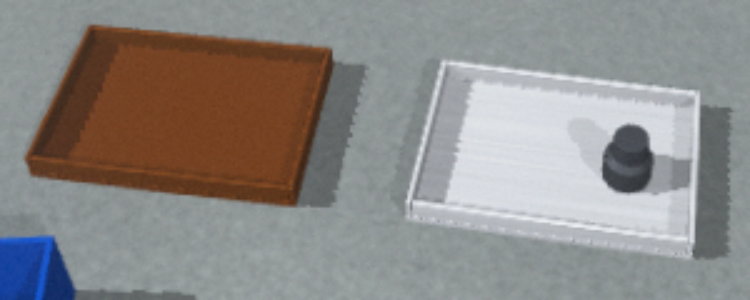

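The crop shows the grey tray with the dark part, clearly different from the brown one. Tray centre is about (0.479,-0.342) with yaw about -12°. I'll hover over the handle.

>>> move_arm(
  plan=[
    [0,0,-8.5,0.3,-1.8,1.5,0.1],
    [0,0,-17,0.6,-3.6,3,0.1],
    [0,0,-25.5,0.8,-5.5,4.5,0.1],
    [0,0,-34,1.1,-7.4,5.5,0.1],
    [0,0,-40.6,1.1,-7.4,6,0.1],
  ],
)

```text
time_s: 1.8
position: [0.4738, 0.0116, 0.1707]
tool_rot: [[-0.655, 0.755, -0.002], [0.755, 0.655, 0.001], [0.002, -0.001, -1.0]]
ft_force: [0.7, -0.2, 0.3]
grip_width: 0.0471
gripper_force: 0.0
```

>>> move_arm(
  plan=[
    [0,0,0,0,0,0,0.1],
    [0,0,0,0,0,0,0.1],
  ],
)

```text
time_s: 2.0
position: [0.4764, 0.0109, 0.1716]
tool_rot: [[-0.648, 0.761, 0.001], [0.761, 0.648, -0.0], [-0.001, 0.0, -1.0]]
ft_force: [-0.9, -0.6, 0.2]
grip_width: 0.0468
gripper_force: 0.0
```

```bash
python3 - <<'E'
from h import *
w=env.get_image("wrist");save(w,"w1");s=env.get_image("scene");d=env.get_image("side")
ob=env.observe();print(ob["position"],np.round(ob["tool_rot"],3),ob["grip_width"])
O=[]
for n,p in(("w",w),("s",s),("d",d)):
    for r in env.tip_of("lid_handle",p)[:2]:
        print(n,r["pixel"],r["conf"],atz(p,r["pixel"],.086))
    for r in env.tip_of("lid_hinge",p)[:1]: print(n,"hinge",r["conf"],atz(p,r["pixel"],.08))
E
```

```text
[0.47641411 0.01088552 0.17160508] [[-0.649  0.76   0.001]
 [ 0.76   0.649 -0.   ]
 [-0.001  0.    -1.   ]] 0.04681008085470851
w [283.8, 211.8] 0.84 [0.47833058 0.01132211 0.086     ]
w hinge 0.6 [0.62883864 0.14012874 0.08      ]
s [327.9, 225.9] 0.64 [ 4.75149073e-01 -2.22563250e-04  8.60000000e-02]
s hinge 0.56 [0.6311679  0.13552333 0.08      ]
d hinge 0.59 [0.63225498 0.13992057 0.08      ]
```

View pics/w1.png

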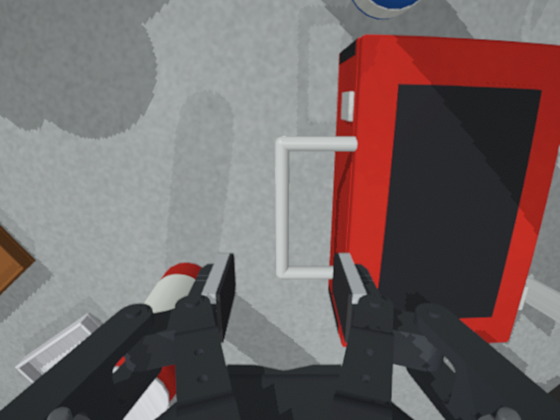

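The bar runs from wrist pixel (283,143) to (282,272), centred between the fingers and parallel to tool x. Next: descend and pinch it.

>>> move_arm(
  plan=[
    [0,0,0,0,0.1,2.5,-0.1],
    [0,0,0,0,0.1,5,-0.1],
    [0,0,0,0,0.1,7.5,-0.1],
    [0,0,0,0,0.1,9.5,-0.1],
    [0,0,0,0,0.1,10.4,-0.1],
  ],
  squeeze=30,
)

```text
time_s: 2.95
position: [0.4761, 0.0118, 0.0659]
tool_rot: [[-0.651, 0.759, -0.002], [0.759, 0.651, 0.001], [0.002, -0.001, -1.0]]
ft_force: [0.5, -0.6, 1.3]
grip_width: 0.0386
gripper_force: 0.0
```

>>> move_arm(
  plan=[
    [0,0,0,0,0,0,-0.1],
    [0,0,0,0,0,0,-1],
    [0,0,0,0,0,0,-1],
    [0,0,0,0,0,0,-1],
    [0,0,0,0,0,0,-1],
  ],
)

```text
time_s: 3.45
position: [0.4754, 0.0101, 0.0682]
tool_rot: [[-0.651, 0.759, -0.003], [0.759, 0.651, -0.003], [-0.001, -0.004, -1.0]]
ft_force: [-9.3, -12.7, 6.6]
grip_width: 0.0084
gripper_force: 30.6
```

```bash
python3 - <<'E'
import numpy as np
# rel arc: handle at (-.2,.006) rel hinge; tool y=+box x, tool z down
for i in range(0,38):
    a=.05*i; R=np.hypot(.2,.006); b=np.pi-np.arctan2(.006,.2)-a
    print(round(a,2),np.round(100*(R*np.cos(b)+.2),2),np.round(-100*(R*np.sin(b)-.006),2))
E
```

```text
0.0 0.0 -0.0
0.05 0.05 -1.0
0.1 0.16 -1.99
0.15 0.31 -2.98
0.2 0.52 -3.96
0.25 0.77 -4.93
0.3 1.07 -5.88
0.35 1.42 -6.82
0.4 1.81 -7.74
0.45 2.25 -8.64
0.5 2.74 -9.52
0.55 3.26 -10.37
0.6 3.83 -11.19
0.65 4.44 -11.98
0.7 5.09 -12.74
0.75 5.78 -13.47
0.8 6.5 -14.17
0.85 7.25 -14.82
0.9 8.04 -15.44
0.95 8.85 -16.02
1.0 9.7 -16.55
1.05 10.57 -17.05
1.1 11.46 -17.5
1.15 12.38 -17.9
1.2 13.31 -18.26
1.25 14.26 -18.57
1.3 15.23 -18.83
1.35 16.21 -19.05
1.4 17.19 -19.21
1.45 18.19 -19.33
1.5 19.18 -19.39
1.55 20.18 -19.41
1.6 21.18 -19.37
1.65 22.18 -19.29
1.7 23.17 -19.16
1.75 24.16 -18.97
1.8 25.13 -18.74
1.85 26.09 -18.46
```

>>> move_arm(
  plan=[
    [0,0,0,-0.05,-0.1,-1,-1],
    [0,0,0,-0.05,0,-2,-1],
    [0,0,0,-0.05,0.15,-3,-1],
    [0,0,0,-0.05,0.35,-4,-1],
    [0,0,0,-0.05,0.6,-4.9,-1],
  ],
)

```text
time_s: 3.95
position: [0.481, 0.0147, 0.1175]
tool_rot: [[-0.651, 0.759, -0.001], [0.759, 0.651, -0.002], [-0.0, -0.002, -1.0]]
ft_force: [-5.1, -6.7, -0.3]
grip_width: 0.0089
gripper_force: 29.5
```

>>> move_arm(
  plan=[
    [0,0,0,0,0.25,-0.95,-1],
    [0,0,0,0,0.6,-1.9,-1],
    [0,0,0,0,1.0,-2.8,-1],
    [0,0,0,0,1.45,-3.7,-1],
    [0,0,0,0,1.9,-4.6,-1],
  ],
)

```text
time_s: 4.45
position: [0.4954, 0.0269, 0.1637]
tool_rot: [[-0.651, 0.759, -0.001], [0.759, 0.651, -0.002], [-0.001, -0.002, -1.0]]
ft_force: [-4.7, -5.7, 1.5]
grip_width: 0.0088
gripper_force: 29.2
```

>>> move_arm(
  plan=[
    [0,0,0,0,0.5,-0.85,-1],
    [0,0,0,0,1.1,-1.7,-1],
    [0,0,0,0,1.7,-2.45,-1],
    [0,0,0,0,2.35,-3.2,-1],
    [0,0,0,0,3.0,-3.95,-1],
  ],
)

```text
time_s: 4.95
position: [0.5179, 0.0459, 0.2041]
tool_rot: [[-0.651, 0.759, -0.001], [0.759, 0.651, -0.004], [-0.002, -0.003, -1.0]]
ft_force: [-7.6, -8.9, 7.3]
grip_width: 0.0087
gripper_force: 29.3
```

>>> move_arm(
  plan=[
    [0,0,0,0,0.6,-0.8,-1],
    [0,0,0,0,1.35,-1.45,-1],
    [0,0,0,0,2.15,-2.07,-1],
    [0,0,0,0,2.95,-2.65,-1],
    [0,0,0,0,3.8,-3.2,-1],
  ],
)

```text
time_s: 5.45
position: [0.548, 0.0715, 0.236]
tool_rot: [[-0.651, 0.759, 0.002], [0.759, 0.651, -0.002], [-0.003, 0.0, -1.0]]
ft_force: [-2.6, -6.2, 6.3]
grip_width: 0.0084
gripper_force: 30.4
```

>>> move_arm(
  plan=[
    [0,0,0,0,0.87,-0.5,-1],
    [0,0,0,0,1.76,-0.95,-1],
    [0,0,0,0,2.68,-1.35,-1],
    [0,0,0,0,3.6,-1.7,-1],
    [0,0,0,0,4.55,-2,-1],
  ],
)

```text
time_s: 5.95
position: [0.583, 0.1013, 0.2559]
tool_rot: [[-0.65, 0.76, 0.003], [0.76, 0.65, -0.001], [-0.003, 0.002, -1.0]]
ft_force: [0.2, -5.8, 1.5]
grip_width: 0.0088
gripper_force: 30.9
```

>>> move_arm(
  plan=[
    [0,0,0,0,0.97,-0.26,-1],
    [0,0,0,0,1.95,-0.48,-1],
    [0,0,0,0,2.93,-0.64,-1],
    [0,0,0,0,3.9,-0.76,-1],
    [0,0,0,0,4.9,-0.82,-1],
  ],
)

```text
time_s: 6.45
position: [0.6204, 0.1333, 0.2639]
tool_rot: [[-0.65, 0.76, 0.004], [0.76, 0.65, -0.001], [-0.003, 0.002, -1.0]]
ft_force: [2.4, -5.1, 2.8]
grip_width: 0.0084
gripper_force: 31.2
```

>>> move_arm(
  plan=[
    [0,0,0,0,0.8,-0.02,-1],
    [0,0,0,0,1.6,0,-1],
    [0,0,0,0,2.4,0.05,-1],
    [0,0,0,0,3.2,0.13,-1],
    [0,0,0,0,4.0,0.23,-1],
  ],
)

```text
time_s: 6.95
position: [0.6508, 0.1591, 0.261]
tool_rot: [[-0.65, 0.76, 0.003], [0.76, 0.65, -0.001], [-0.003, 0.002, -1.0]]
ft_force: [3.8, -5.3, 3.3]
grip_width: 0.0088
gripper_force: 31.6
```

>>> move_arm(
  plan=[
    [0,0,0,0,0.5,0.1,-1],
    [0,0,0,0,1,0.2,-1],
    [0,0,0,0,1.5,0.3,-1],
    [0,0,0,0,2,0.43,-1],
    [0,0,0,0,2.4,0.54,-1],
  ],
)

```text
time_s: 7.45
position: [0.669, 0.1746, 0.2552]
tool_rot: [[-0.65, 0.76, 0.003], [0.76, 0.65, -0.001], [-0.003, 0.002, -1.0]]
ft_force: [4.2, -5.0, 1.8]
grip_width: 0.0088
gripper_force: 32.1
```

>>> move_arm(
  plan=[
    [0,0,0,0,0.2,0.05,-1],
    [0,0,0,0,0.4,0.11,-1],
    [0,0,0,0,0.6,0.17,-1],
    [0,0,0,0,0.6,0.17,-1],
  ],
)

```text
time_s: 7.85
position: [0.6736, 0.1786, 0.2535]
tool_rot: [[-0.65, 0.76, 0.003], [0.76, 0.65, -0.0], [-0.003, 0.002, -1.0]]
ft_force: [5.6, -3.7, 2.4]
grip_width: 0.0083
gripper_force: 31.9
```

>>> move_arm(
  plan=[
    [0,0,0,0,0.15,0.04,-1],
    [0,0,0,0,0.3,0.09,-1],
    [0,0,0,0,0.4,0.12,-1],
    [0,0,0,0,0.4,0.12,-1],
  ],
)

```text
time_s: 8.25
position: [0.6742, 0.1791, 0.2532]
tool_rot: [[-0.649, 0.761, -0.003], [0.761, 0.649, -0.005], [-0.002, -0.005, -1.0]]
ft_force: [-12.3, -15.2, 9.6]
grip_width: 0.0087
gripper_force: 32.7
```

The lid is on its stop (22 N push-back, no further travel). Ease off, release, and rise.

>>> move_arm(
  plan=[
    [0,0,0,0,-0.3,-0.08,-1],
    [0,0,0,0,-0.3,-0.08,-0.5],
    [0,0,0,0,-0.3,-0.08,0],
    [0,0,0,0,-0.3,-0.08,0],
    [0,0,0,0,-0.3,-0.08,0],
  ],
)

```text
time_s: 8.75
position: [0.6733, 0.18, 0.252]
tool_rot: [[-0.651, 0.759, -0.0], [0.759, 0.651, 0.0], [0.001, -0.0, -1.0]]
ft_force: [0.4, -0.4, 0.1]
grip_width: 0.0425
gripper_force: 0.0
```

>>> move_arm(
  plan=[
    [0,0,0,0,0,-1,0],
    [0,0,0,0,0,-3,0],
    [0,0,0,0,0,-5,0],
    [0,0,0,0,0,-7,0],
    [0,0,0,0,0,-7,0],
  ],
)

```text
time_s: 9.25
position: [0.6738, 0.1797, 0.3259]
tool_rot: [[-0.651, 0.759, 0.006], [0.759, 0.651, 0.001], [-0.004, 0.005, -1.0]]
ft_force: [0.5, 0.2, -0.6]
grip_width: 0.0429
gripper_force: 0.0
```

```bash
python3 - <<'E'
from h import *
ob=env.observe();print(ob["position"],np.round(ob["q"],1),ob["ft_force"],ob["grip_width"])
s=env.get_image("scene");d=env.get_image("side")
cv2.imwrite("pics/open1.png",cv2.hconcat([cv2.resize(s["color"][120:420,180:480,::-1],(400,400)),cv2.resize(d["color"][60:260,200:400,::-1],(400,400))]))
for n,p in(("s",s),("d",d)):
  for r in env.tip_of("adaptor",p)[:2]: print(n,r["pixel"],r["conf"],atz(p,r["pixel"],.005))
  for r in env.outline_of("adaptor",p)[:2]:
    b=r["bbox"];m=p["color"][r["mask"]];print(n,b,r["conf"],m.mean(0).round(),atz(p,[b[0],b[1]-b[3]/2+4],.067))
E
```

```text
[0.67380685 0.17969546 0.32590045] [  5.2  36.7  33.4   0.  109.5 -35.4] [ 0.545607    0.20348127 -0.55400179] 0.0429146380002668
s [293.7, 291.6] 0.64 [0.5927863  0.01788691 0.005     ]
s [293.4, 303.5, 14.5, 9.6] 0.55 [243. 204. 102.] [0.6348204  0.05694181 0.067     ]
d [344.8, 195.3] 0.65 [0.63901853 0.05864496 0.005     ]
d [346.6, 182.2, 11.4, 16.6] 0.73 [201. 141.  51.] [0.63315098 0.04190303 0.067     ]
```

View pics/open1.png

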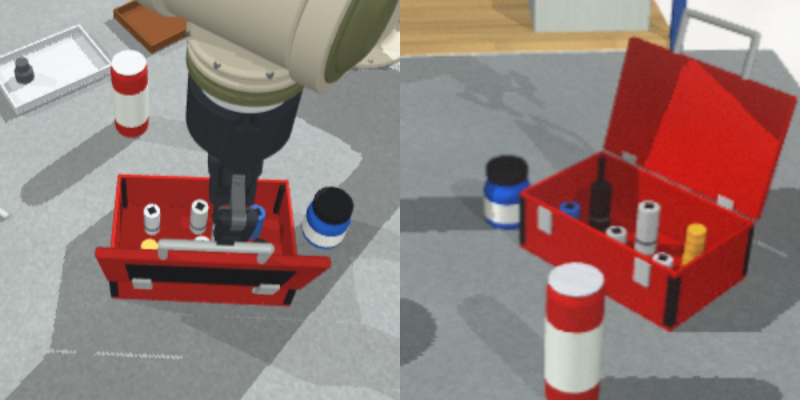

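Scene crop: the lid rests open, and the brass adaptor is at the hinge-side end nearest the tray (right panel ~(694,240)). Its position is about (0.636,0.055). Go above it, turned 90°.

>>> move_arm(
  plan=[
    [0,0,-8.5,-1.4,-2.5,0,0],
    [0,0,-17,-2.8,-5,0,0],
    [0,0,-25.5,-4.2,-7.5,0,0],
    [0,0,-34,-5.6,-10,0,0],
    [0,0,-42.5,-7.2,-11.2,0,0],
  ],
)

```text
time_s: 10.05
position: [0.634, 0.0506, 0.3223]
tool_rot: [[-0.993, 0.115, -0.001], [0.115, 0.993, -0.0], [0.001, -0.0, -1.0]]
ft_force: [-0.2, 0.2, 0.6]
grip_width: 0.0428
gripper_force: 0.0
```

>>> move_arm(
  plan=[
    [0,0,-8.5,0,0,0,0],
    [0,0,-17,0,0,0,0],
    [0,0,-25.5,0,0,0,0],
    [0,0,-34,0,0,0,0],
    [0,0,-42.5,0,0,0,0],
  ],
)

```text
time_s: 10.55
position: [0.635, 0.0519, 0.3216]
tool_rot: [[-0.81, -0.587, -0.001], [-0.587, 0.81, 0.0], [0.001, 0.001, -1.0]]
ft_force: [-0.2, -0.3, -0.0]
grip_width: 0.0427
gripper_force: 0.0
```

>>> move_arm(
  plan=[
    [0,0,-5,0,0,3,0],
    [0,0,-5,0,0,7,0],
    [0,0,-5,0,0,11,0],
    [0,0,-5,0,0,14,0],
    [0,0,-5,0,0,14,0],
  ],
)

```text
time_s: 11.05
position: [0.6331, 0.0521, 0.1776]
tool_rot: [[-0.759, -0.651, -0.009], [-0.651, 0.759, 0.001], [0.006, 0.007, -1.0]]
ft_force: [-0.4, 0.6, -0.4]
grip_width: 0.0425
gripper_force: 0.0
```

```bash
python3 - <<'E'
from h import *
ob=env.observe();print(ob["position"],np.round(ob["tool_rot"],3),ob["ft_force"],np.round(ob["q"]),ob["time_s"])
w=env.get_image("wrist");save(w,"w2");d=env.get_image("side");s=env.get_image("scene")
O=[]
for n,p in(("w",w),("d",d),("s",s)):
  for r in env.tip_of("adaptor",p)[:2]: print(n,np.round(r["pixel"]),r["conf"],atz(p,r["pixel"],.005))
  for r in env.outline_of("adaptor",p)[:2]: print(n,np.round(r["bbox"]),r["conf"])
  r=env.tip_of("adaptor",p)
  if r:O.append((p,r[0]["pixel"]))
if len(O)>1:print(tri(O))
E
```

```text
[0.63311832 0.05210604 0.17758756] [[-0.759 -0.651 -0.009]
 [-0.651  0.759  0.001]
 [ 0.006  0.007 -1.   ]] [-0.35927067  0.60089422 -0.41789666] [  -6.   33.   64.   -0.   83. -137.] 11.05
w [281. 190.] 0.58 [0.64053809 0.05703205 0.005     ]
w [283. 201.  28.  43.] 0.85
w [282. 130.  28.  32.] 0.3
d [345. 194.] 0.74 [0.63958718 0.0623683  0.005     ]
d [349. 184.  12.  19.] 0.6
d [252. 157.  20.  34.] 0.48
s [299. 291.] 0.46 [0.58452986 0.02481455 0.005     ]
s [199. 178.] 0.17 [ 0.52271717 -0.35812424  0.005     ]
s [292. 305.  13.   8.] 0.37
[0.62172181 0.0403994  0.04044718]
```

View pics/w2.png

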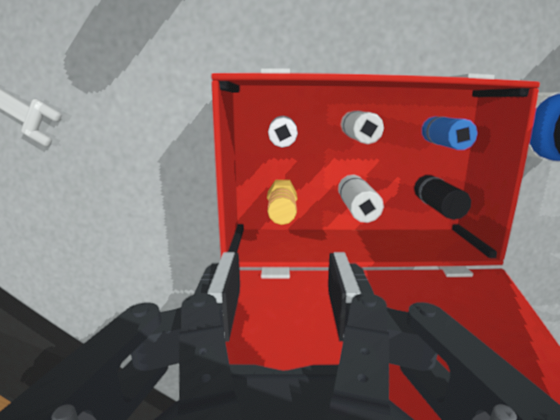

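Wrist view: the brass adaptor's top disc is at (282,211) and its foot at about (285,188). It is the only brass part, in the hinge-side row at the left end.

```bash
python3 - <<'E'
from h import *
w=env.get_image("wrist");ob=env.observe();R=np.array(ob["tool_rot"]);p=np.array(ob["position"]);print(p)
for px,z in(((282,211),.067),((281,190),.005),((285,186),.02)):
    X=atz(w,px,z);print(px,X.round(4),(R.T@(X-p)*100).round(2))
# rim corner check: left/front box corners
for px in((213,74),(537,83),(221,268)):print(px,atz(w,px,.08).round(4))
print(proj(w,[p+R@[0,0,-.019]]))
E
```

```text
[0.63520345 0.05193066 0.18238983]
(282, 211) [0.6454 0.059  0.067 ] [-1.23 -0.13 11.54]
(281, 190) [0.6454 0.0571 0.005 ] [-1.11 -0.26 17.74]
(285, 186) [0.6366 0.0549 0.02  ] [-0.3   0.14 16.24]
(213, 74) [ 0.5958 -0.0476  0.08  ]
(537, 83) [0.4419 0.1351 0.08  ]
(221, 268) [0.7142 0.05   0.08  ]
[[283.14309623 284.64238587]]
```

>>> move_arm(
  plan=[
    [0,0,0,-1.2,-0.15,0,0],
    [0,0,0,-1.2,-0.15,2.5,0],
    [0,0,0,-1.2,-0.15,5,0],
    [0,0,0,-1.2,-0.15,7.5,0],
    [0,0,0,-1.2,-0.15,9.5,0],
  ],
  squeeze=40,
)

```text
time_s: 12.2
position: [0.6449, 0.0587, 0.0857]
tool_rot: [[-0.759, -0.651, -0.001], [-0.651, 0.759, 0.0], [0.001, 0.001, -1.0]]
ft_force: [0.6, -0.0, -0.2]
grip_width: 0.0427
gripper_force: 0.0
```

```bash
python3 - <<'E'
from h import *
ob=env.observe();print(ob["position"],np.round(ob["tool_rot"],3),ob["ft_force"])
w=env.get_image("wrist");save(w,"w3")
E
```

```text
[0.64487371 0.05868078 0.0857387 ] [[-0.759 -0.651 -0.001]
 [-0.651  0.759  0.   ]
 [ 0.001  0.001 -1.   ]] [ 0.58140596 -0.00275816 -0.17210807]
```

View pics/w3.png

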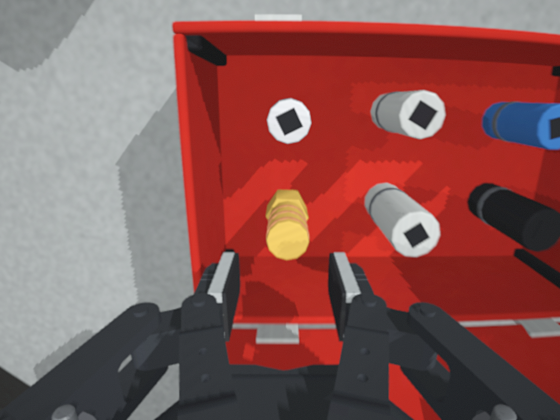

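The adaptor top is at (288,238), between the fingers in columns. I'll check the residual offset before descending.

```bash
python3 - <<'E'
from h import *
w=env.get_image("wrist");ob=env.observe();R=np.array(ob["tool_rot"]);p=np.array(ob["position"]);print(p)
for px,z in(((288,239),.067),((287,198),.02)):
    X=atz(w,px,z);print(px,X.round(4),(R.T@(X-p)*100).round(2))
E
```

```text
[0.64388285 0.05868727 0.08446114]
(288, 239) [0.6369 0.0564 0.067 ] [0.67 0.28 1.75]
(287, 198) [0.6303 0.0509 0.02  ] [1.52 0.27 6.45]
```

>>> move_arm(
  plan=[
    [0,0,0,0.55,0.2,0,0],
    [0,0,0,0.55,0.2,1,0],
    [0,0,0,0.55,0.2,2.5,0],
    [0,0,0,0.55,0.2,4,0],
    [0,0,0,0.55,0.2,5,0],
  ],
)

```text
time_s: 12.8
position: [0.6397, 0.0565, 0.0368]
tool_rot: [[-0.759, -0.651, 0.0], [-0.651, 0.759, -0.0], [-0.0, -0.0, -1.0]]
ft_force: [1.0, -1.1, 0.2]
grip_width: 0.0428
gripper_force: 0.0
```

>>> move_arm(
  plan=[
    [0,0,0,0,0,0,0],
    [0,0,0,0,0,0,-0.4],
    [0,0,0,0,0,0,-0.6],
    [0,0,0,0,0,0,-1],
    [0,0,0,0,0,0,-1],
  ],
)

```text
time_s: 13.3
position: [0.6403, 0.0565, 0.0381]
tool_rot: [[-0.759, -0.651, 0.002], [-0.651, 0.759, -0.0], [-0.001, -0.001, -1.0]]
ft_force: [-0.4, -0.6, 3.5]
grip_width: 0.0209
gripper_force: 39.4
```

```bash
python3 - <<'E'
from h import *
ob=env.observe();print(ob["position"],ob["ft_force"],ob["wrist_torque"],ob["grip_width"],ob["gripper_force"])
w=env.get_image("wrist");save(w,"w4")
E
```

```text
[0.64026535 0.05651666 0.03814464] [-0.36756609 -0.55637872  3.5262645 ] [-0.05548639  0.02539271  0.01243752] 0.020935236953204626 39.41304266452789
```

View pics/w4.png

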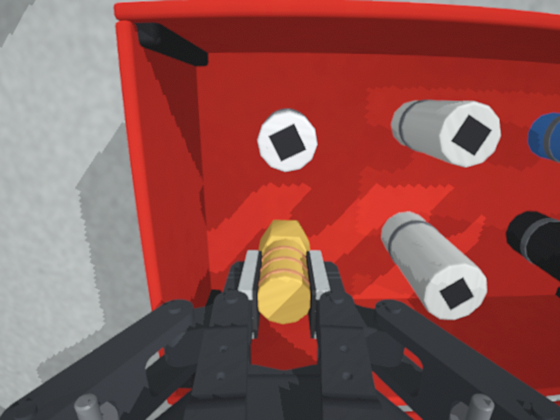

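The grasp is on the neck (width 21 mm, upright, neighbours clear). Lift straight up.

>>> move_arm(
  plan=[
    [0,0,0,0,0,-0.5,-1],
    [0,0,0,0,0,-1.5,-1],
    [0,0,0,0,0,-3,-1],
    [0,0,0,0,0,-5,-1],
    [0,0,0,0,0,-7,-1],
  ],
)

```text
time_s: 13.85
position: [0.6395, 0.0566, 0.1082]
tool_rot: [[-0.759, -0.651, -0.001], [-0.651, 0.759, 0.0], [0.0, 0.001, -1.0]]
ft_force: [-0.4, -0.4, -1.5]
grip_width: 0.0205
gripper_force: 39.3
```

>>> move_arm(
  plan=[
    [0,0,0,0,0,-3,-1],
    [0,0,0,0,0,-6,-1],
    [0,0,0,0,0,-9,-1],
    [0,0,0,0,0,-12,-1],
    [0,0,0,0,0,-13,-1],
  ],
)

```text
time_s: 14.35
position: [0.6403, 0.0566, 0.241]
tool_rot: [[-0.759, -0.651, 0.005], [-0.651, 0.759, -0.0], [-0.004, -0.004, -1.0]]
ft_force: [0.5, -0.8, -1.5]
grip_width: 0.0211
gripper_force: 39.4
```

```bash
python3 - <<'E'
from h import *
ob=env.observe();R=np.array(ob["tool_rot"]);p=np.array(ob["position"]);print(p,ob["ft_force"],ob["grip_width"],ob["gripper_force"],np.round(ob["q"]))
print(R.T@(np.array([.436,-.332,p[2]])-p)*100)
E
```

```text
[0.64034786 0.05655794 0.24096283] [ 0.51832948 -0.75288467 -1.50753555] 0.021121535241895844 39.36154782772064 [  -5.   31.   57.    0.   91. -136.]
[ 40.80328985 -16.19988795  -0.09167803]
```

>>> move_arm(
  plan=[
    [0,0,8,2,-0.8,0,-1],
    [0,0,16,5,-2,0,-1],
    [0,0,24,8.5,-3.4,0,-1],
    [0,0,32,12,-4.8,0,-1],
    [0,0,40,15.5,-6.2,0,-1],
  ],
)

```text
time_s: 14.85
position: [0.5611, -0.0923, 0.2363]
tool_rot: [[-1.0, -0.005, -0.002], [-0.005, 1.0, 0.001], [0.002, 0.001, -1.0]]
ft_force: [0.4, -1.1, -2.0]
grip_width: 0.0209
gripper_force: 39.3
```

```bash
python3 - <<'E'
from h import *
ob=env.observe();R=np.array(ob["tool_rot"]);p=np.array(ob["position"]);print(p,R.round(3))
print(R.T@(np.array([.436,-.332,p[2]])-p)*100)
E
```

```text
[ 0.56114453 -0.09230043  0.23627662] [[-1.    -0.005 -0.002]
 [-0.005  1.     0.001]
 [ 0.002  0.001 -1.   ]]
[ 1.26356156e+01 -2.39063079e+01  6.34029892e-03]
```

>>> move_arm(
  plan=[
    [0,0,0,2,-4,0,-1],
    [0,0,0,4,-8,0,-1],
    [0,0,0,6,-12,0,-1],
    [0,0,0,8.2,-16,0,-1],
    [0,0,0,10.4,-20,0,-1],
  ],
)

```text
time_s: 15.35
position: [0.4591, -0.2936, 0.2364]
tool_rot: [[-1.0, -0.011, -0.001], [-0.011, 1.0, 0.001], [0.001, 0.001, -1.0]]
ft_force: [0.5, -0.1, -2.1]
grip_width: 0.0206
gripper_force: 39.3
```

>>> move_arm(
  plan=[
    [0,0,0,1.5,-2.5,0,-1],
    [0,0,0,2.2,-3.9,3,-1],
    [0,0,0,2.2,-3.9,6,-1],
    [0,0,0,2.2,-3.9,9,-1],
    [0,0,0,2.2,-3.9,10,-1],
  ],
)

```text
time_s: 15.85
position: [0.4376, -0.3304, 0.1339]
tool_rot: [[-1.0, -0.01, -0.004], [-0.01, 1.0, 0.005], [0.004, 0.005, -1.0]]
ft_force: [0.0, -0.7, -2.9]
grip_width: 0.0204
gripper_force: 39.4
```

>>> move_arm(
  plan=[
    [0,0,0,0,0,0,-1],
    [0,0,0,0,0,0,-1],
  ],
)

```text
time_s: 16.05
position: [0.4394, -0.332, 0.1383]
tool_rot: [[-1.0, -0.011, 0.001], [-0.011, 1.0, -0.001], [-0.001, -0.001, -1.0]]
ft_force: [0.2, -0.8, -2.1]
grip_width: 0.0208
gripper_force: 39.4
```

```bash
python3 - <<'E'
from h import *
ob=env.observe();R=np.array(ob["tool_rot"]);p=np.array(ob["position"]);print(p,R.round(3),ob["grip_width"])
d=env.get_image("side");w=env.get_image("wrist")
cv2.imwrite("pics/tr2.png",cv2.hconcat([cv2.resize(d["color"][220:420,220:420,::-1],(400,400)),cv2.resize(w["color"][:,:,::-1],(400,400))]))
E
```

```text
[ 0.43939911 -0.33200239  0.13828776] [[-1.    -0.011  0.001]
 [-0.011  1.    -0.001]
 [-0.001 -0.001 -1.   ]] 0.020836829545681817
```

View pics/tr2.png

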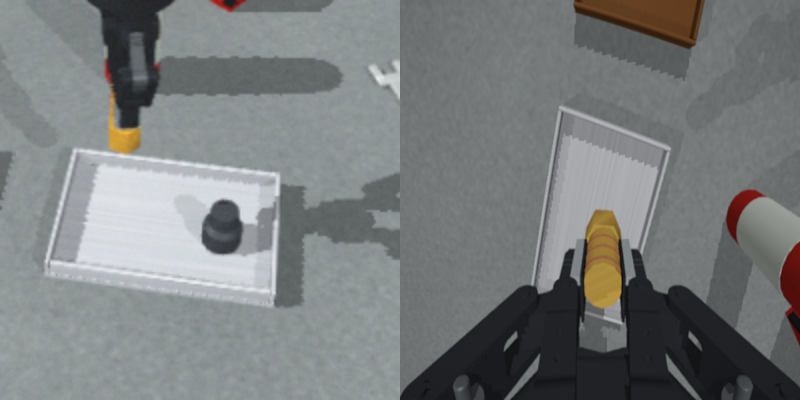

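The adaptor is upright over the near half of the aluminium tray, and the cup is clear of it. Lower it, slowly at the end.

>>> move_arm(
  plan=[
    [0,0,0,0,0,3,-1],
    [0,0,0,0,0,6,-1],
    [0,0,0,0,0,8,-1],
    [0,0,0,0,0,9,-1],
    [0,0,0,0,0,9.3,-1],
  ],
)

```text
time_s: 16.65
position: [0.4391, -0.3318, 0.0442]
tool_rot: [[-1.0, -0.011, 0.0], [-0.011, 1.0, -0.0], [-0.0, -0.0, -1.0]]
ft_force: [0.1, 0.5, -1.7]
grip_width: 0.0207
gripper_force: 39.6
```

>>> move_arm(
  plan=[
    [0,0,0,0,0,0.2,-1],
    [0,0,0,0,0,0.4,-1],
    [0,0,0,0,0,0.6,-1],
    [0,0,0,0,0,0.7,-1],
    [0,0,0,0,0,0.7,-1],
  ],
)

```text
time_s: 17.15
position: [0.439, -0.3317, 0.0373]
tool_rot: [[-1.0, -0.011, 0.0], [-0.011, 1.0, -0.0], [-0.0, -0.0, -1.0]]
ft_force: [-0.9, -0.1, -2.3]
grip_width: 0.0208
gripper_force: 39.6
```

Not touching yet. Continue down in 1 mm steps.

>>> move_arm(
  plan=[
    [0,0,0,0,0,0.1,-1],
    [0,0,0,0,0,0.1,-1],
  ],
)

```text
time_s: 17.35
position: [0.4391, -0.3318, 0.0371]
tool_rot: [[-1.0, -0.011, 0.001], [-0.011, 1.0, -0.001], [-0.001, -0.001, -1.0]]
ft_force: [-1.4, 1.5, 5.8]
grip_width: 0.0203
gripper_force: 40.5
```

>>> move_arm(
  plan=[
    [0,0,0,0,0,0.1,-1],
    [0,0,0,0,0,0.1,-1],
  ],
)

```text
time_s: 17.55
position: [0.4392, -0.3318, 0.037]
tool_rot: [[-1.0, -0.011, 0.001], [-0.011, 1.0, -0.001], [-0.001, -0.001, -1.0]]
ft_force: [-3.2, 4.3, 14.6]
grip_width: 0.0207
gripper_force: 41.4
```

Touchdown. Ease off, open, retreat up.

>>> move_arm(
  plan=[
    [0,0,0,0,0,-0.15,-1],
    [0,0,0,0,0,-0.15,-0.4],
    [0,0,0,0,0,-0.15,-0.1],
    [0,0,0,0,0,-0.15,0.1],
    [0,0,0,0,0,-0.15,0.1],
  ],
)

```text
time_s: 18.05
position: [0.4389, -0.3317, 0.0366]
tool_rot: [[-1.0, -0.01, -0.0], [-0.01, 1.0, 0.0], [0.0, 0.0, -1.0]]
ft_force: [0.2, -0.3, 0.2]
grip_width: 0.0469
gripper_force: 0.0
```

>>> move_arm(
  plan=[
    [0,0,0,0,0,-1,0.1],
    [0,0,0,0,0,-3,0.1],
    [0,0,0,0,0,-6,0.1],
    [0,0,0,0,0,-10,0.1],
    [0,0,0,0,0,-14,0.1],
  ],
)

```text
time_s: 18.55
position: [0.4387, -0.3314, 0.1788]
tool_rot: [[-1.0, -0.01, -0.0], [-0.01, 1.0, 0.0], [0.0, 0.0, -1.0]]
ft_force: [0.3, -1.9, -0.2]
grip_width: 0.0467
gripper_force: 0.0
```

>>> move_arm(
  plan=[
    [0,0,0,0,0,-3,0.1],
    [0,0,0,0,0,-3,0.1],
    [0,0,0,0,0,-3,0.1],
  ],
)

```text
time_s: 18.85
position: [0.4389, -0.3316, 0.2073]
tool_rot: [[-1.0, -0.011, 0.001], [-0.011, 1.0, -0.001], [-0.001, -0.001, -1.0]]
ft_force: [-0.7, 0.8, -0.4]
grip_width: 0.0469
gripper_force: 0.0
```

```bash
python3 - <<'E'
from h import *
ob=env.observe();print(ob["position"],ob["ft_force"],ob["grip_width"],ob["time_s"])
d=env.get_image("side");s=env.get_image("scene")
cv2.imwrite("pics/fin.png",cv2.hconcat([cv2.resize(d["color"][:,:,::-1],None,fx=.71,fy=.71),cv2.resize(s["color"][:,:,::-1],None,fx=.71,fy=.71)]))
E
```

```text
[ 0.43885256 -0.33156324  0.20730042] [-0.6621102   0.76560913 -0.42259739] 0.04689717745259358 18.85
```

View pics/fin.png

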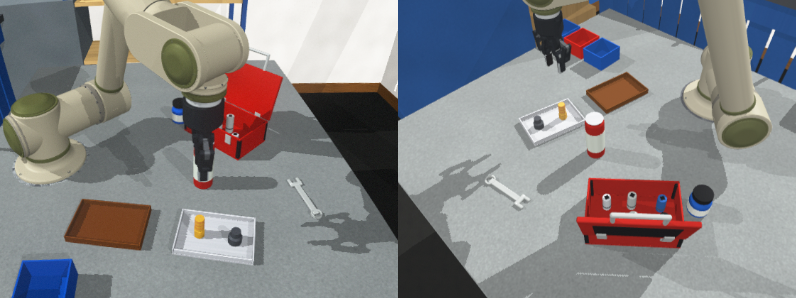

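The adaptor stands upright in the aluminium tray (left panel ~(199,226)). The lid is open, and the cup, can, jar and wrench are where they were. Handing in.

```bash
python3 -c "
from rig import env
print(env.close_job())"
```

```text
the job is handed in; nothing more can be done
None
```

The lid is open on its stop, the brass adaptor stands upright on the floor of the aluminium tray, and the final pictures show nothing else disturbed; the job was handed in at about 19 s, and no verdict was returned.

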